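# Stow the tealight in the push-latch drawer

## Robot

A 6-joint arm with a two-finger parallel gripper is mounted at the origin on the work surface. World frame = base frame: x ahead of the robot, y to its left, z up, the work surface at z = 0. Lengths are in m, angles in rad, forces in N, time in s.
With the tool pointing down it reaches from about 0.275 to 0.75 m from the base axis. Payload 10.2 kg.
Tool frame: the origin (TCP) lies on the centre line of the jaws, within the pads' length; the fingertips stand 14 mm ahead of it and the grasp point (between the pads) lies 5 mm behind it; z points along the fingers, x is the direction in which the jaws open and shut, and the axes are right-handed (so a half turn about z gives the same grasp; the last joint's range is limited). The gripper opens to 88 mm and grips with 3 to 60 N. Pads are 18 mm wide; open, the fingers measure 123 mm over their backs; the gripper's body (75 mm by 187 mm) begins 45 mm behind the grasp point.
Start: joints at [1.089, 0.313, 1.498, -0, 1.331, -0.223], TCP at [0.134, 0.508, 0.253] pointing down, gripper open.
Joint ranges: [-2.94, 2.94], [-0.97, 2.17], [0.19, 2.56], [-1.23, 4.37], [0.02, 3.11], [-2.88, 2.88]. Speed limits (rad/s): [2.39, 2.39, 3.01, 3.14, 3.14, 3.14].

## Interface

Orientations are given as a rotation vector (axis times angle).
In Python, from cell import robot gives the robot as it stands. The module is installed in compiled form; this text tells all that it offers.
- The arm moves only by the shell command python3 -m pendant 'ROWS' [OPENING]. ROWS is JSON, a list of rows, each a list of 6 numbers: the shift along the world's x, y, z in cm, then the turn, a rotation vector about the world's x, y, z in degrees. In form: [[dx, dy, dz, rx, ry, rz], ...]. A call has 1 to 8 rows; each row shifts and turns the commanded pose from where the row before left it; what a row does not reach is not made up. A row lasts 1/12 s, in which the tool goes at most 41.7 mm and 7.16 degrees, less where a joint would pass 70% of its speed; a pose out of reach is approached as far as the arm can. A call with a gripper value outside its range is refused whole. OPENING is the finger opening in cm, from 0 to 8.81, set as the call begins (- or left out, the last holds). The fingers move at their own pace and stop on an object; the grip force is fixed at half the most. Time passes only in rows, so rows that do not move let the fingers close. It gives the time, the measured TCP pose, the force and the opening at its end, in the units of the state.
- robot.sense(): the state, without advancing time (a new reading comes with each control period).
- robot.camera(name): name is "scene" or "top"; returns a dict with "pixels" (400x640x3 uint8, red, green, blue), "K" (3x3 intrinsics, pixels), "rvec" (rotation vector, rad) and "tvec" (3), from world to camera coordinates, as OpenCV has them. Camera axes: x right, y down, z forward; pixel columns grow to the right and rows downward; lengths in m; the calibration is good to about 2 mm. A picture is of the moment at which its call begins. There is no depth.
- robot.hand_in(): hands the job in, once; it reports no verdict.
Trained networks look in a picture, given as the dict that the camera call returned (one of the last four; its "shot" number tells which), for a name from the list of things; names that differ only in an ending like _2 or _b are one class to them, and where a whole thing is asked for, a point or a joint stands for the part that bears it (a point fixed in the world has none). Each returns a list of dicts, best first, with "confidence" (0 to 1); they miss things now and then, are a little off and sometimes report something else, mostly with a low value. They report only what shows in the picture. A call takes as long as a camera call.
- robot.search_frame(picture, target): "at" ([x, y, z] in m, in the coordinates of the camera as it stood for that picture, good to about 4 mm: the middle of the surface that is visible of it).
The state is a dict: "t": time; "joint_positions": joint angles; "joint_velocities": joint speeds; "effort": joint torques, N m; "tcp_pos": TCP position; "tcp_rot": TCP orientation; "force": force on the tool from outside, world axes, zero at the start; "moment": the same for the moment, N m; "finger_gap": finger opening in m.
Only numpy, scipy, OpenCV 4.12 (cv2) and the standard library are available. Lean on these libraries where they do the work, as an engineer would, in place of code of your own. Each camera call takes 0.05 s, during which the arm holds its last target. There are 200 camera calls.

## Task

Put the loose LED tealight away in the yellow-fronted drawer: press its front in once to release the push latch and let it spring open, set the tealight upright on the drawer's floor, then push the drawer home and press again until it latches and stays shut by itself. Press gently with feeling, never forcing the latch against its end stop, and leave the other things on the bench where they are.

Things in the scene. Friction and masses are not known exactly. Their poses are not given: they have to be found in the camera images.
- cabinet: fixed low wooden drawer unit, 200 mm deep (x), 170 wide (y), 70 high, on the bench; origin at the centre of its underside, its -x axis points out of the front. One handleless drawer with a yellow front; yellow strips on the top. A push of the hand on unit or drawer over 20 N counts as forcing; 11 N is ample. A look-alike with a grey front stands beside it; left and right places change.
- drawer (a joint): opening of the yellow drawer (m): 0 to 0.003 latched, 0.10 fully open, below 0 pressed in. Starts latched. Pressed in to a firm sprung end stop, 7 to 19 mm beyond 0 (hidden, differs each time: feel for it), then let back, it releases and is ejected to 0.10 in about 1.5 s; from open, the same press latches it again. A press ending short of the stop changes nothing.
- drawer_front (a point): centre of the drawer's yellow outer face, 36 mm above the bench; face 154 mm wide, 54 high, 26 mm proud of the unit when latched; press its upper half with the tips of closed fingers pointing down. Moves with the drawer, -x outward. Push needed: 2 to 4 N spring, 0.4 N friction, damping 18 N s/m; at the end stop it climbs by 5 to 8 N per mm.
- drawer_in (a point): point on top of the drawer's floor, 16 mm above the bench, 66 mm behind the front face, on the centre line; moves with the drawer; axes as the unit's. Drawer open, it is the middle of the uncovered part: about 114 mm (x) by 138 mm (y) clear; side walls reach 52 mm above the bench, the front panel 63 mm, the unit's top 70 mm.
- tealight: loose LED tealight, white plastic disc 40 mm across and 20 mm high with an orange flame tip 14 mm high on top; 20 to 45 g; origin at the centre of its underside; stands upright on the bench in front of the grey-fronted unit
- greycabinet: the fixed look-alike unit with a grey front that does not open, same size; origin at the centre of its underside
- spool: reel of solder, blue plastic flanges, 60 mm across, 40 mm high, stands between and in front of the two units; bystander; origin at its underside
- flux: flux bottle with red cap, 52 mm across, 110 mm high, left side; bystander; origin at its underside
- cactus: green glass cactus in a terracotta pot, 100 mm across, 165 mm high, right side; bystander; origin at its underside
- jar: blue ceramic cup, 80 mm across, 100 mm high, right rear; bystander; origin at its underside
- driver: screwdriver with red handle, lying at the left edge; bystander; origin at its underside
- brush: flux brush with dark wooden handle, lying at the right edge; bystander; origin at its underside
- glassblock: flat amber glass slab, 90 x 60 x 12 mm, left rear; bystander; origin at its underside

How it is judged:
By the outcome, as a careful person would: the job done as asked, in the order asked, and still so for the second after the job is handed in, with the robot touching nothing.
It also fails if it takes over 72 s, if anything falls off the work surface, if the arm or the gripper's body presses on something with over 40 N, if the wrist force passes 120 N, or if a joint passes its speed limit or range.

## Working session

There is one attempt and no reset: what is moved stays moved. The work goes in short steps, Python scripts to look and compute and a shell command to move; the robot and the scene stay as the last step left them, time stands still between calls to the robot, and variables do not carry over. Pictures are saved under pics/ and viewed, about 8 in all and at most 12, crops included, and the job is handed in when it is done.

```bash
mkdir -p pics
cat > h.py <<'E'
import numpy as np, cv2
from cell import robot
def w(p,at):
    R=cv2.Rodrigues(np.array(p["rvec"],float))[0]
    return R.T@(np.array(at,float)-np.array(p["tvec"],float).ravel())
def find(p,n,k=2):
    for d in robot.search_frame(p,n)[:k]: print(n,np.round(w(p,d["at"]),4),round(d["confidence"],2))
def save(p,f): cv2.imwrite("pics/"+f,p["pixels"][:,:,::-1])
def ray(p,uv,z):
    R=cv2.Rodrigues(np.array(p["rvec"],float))[0];t=np.array(p["tvec"],float).ravel()
    c=-R.T@t; d=R.T@np.linalg.inv(p["K"])@np.array([uv[0],uv[1],1.])
    return c+d*(z-c[2])/d[2]
E
python3 - <<'E'
from h import *
for c in("top","scene"):
    p=robot.camera(c);save(p,c+"1.png");print(c)
    for n in("cabinet","greycabinet","drawer_front","drawer_in","tealight","spool","flux","cactus","jar"):find(p,n)
s=robot.sense();print(s)
E
```

```text
top
cabinet [ 0.6975 -0.1774  0.072 ] 0.82
cabinet [0.3687 0.4991 0.0199] 0.39
greycabinet [0.6966 0.1996 0.0687] 0.63
drawer_front [ 0.5967 -0.1737  0.0319] 0.84
drawer_in [ 0.5999 -0.1754  0.0271] 0.86
drawer_in [ 0.4202 -0.5621  0.0213] 0.25
tealight [0.4731 0.2013 0.021 ] 0.47
spool [0.6364 0.0093 0.0398] 0.67
flux [0.4789 0.4364 0.0716] 0.67
cactus [ 0.5072 -0.4074  0.0765] 0.87
jar [ 0.707  -0.386   0.0503] 0.68
scene
cabinet [ 0.7084 -0.1946  0.0671] 0.93
cabinet [ 0.6896 -0.3655  0.0583] 0.57
greycabinet [0.6996 0.168  0.0693] 0.83
drawer_front [ 0.5907 -0.1817  0.0619] 0.55
drawer_in [ 0.5937 -0.1813  0.0573] 0.76
tealight [0.4756 0.1947 0.0191] 0.4
spool [ 0.64   -0.0015  0.0457] 0.56
spool [ 0.5932 -0.1828  0.061 ] 0.53
flux [0.4832 0.4305 0.0629] 0.82
cactus [ 0.5124 -0.4203  0.0766] 0.81
jar [ 0.6909 -0.3639  0.0574] 0.91
jar [0.7029 0.1675 0.0718] 0.47
{'t': 1.0, 'joint_positions': array([ 1.08856233e+00,  3.12880215e-01,  1.49775532e+00, -1.46508521e-05,
        1.33103609e+00, -2.23413616e-01]), 'joint_velocities': array([ 0.0002575 ,  0.00084136, -0.00092103, -0.00089684,  0.00018835,
        0.00118815]), 'effort': array([-6.03765989e-05, -4.02102578e+01, -2.52412623e+01,  6.94223098e-02,
        3.18662252e-02,  7.49509201e-07]), 'tcp_pos': array([0.13437941, 0.50748624, 0.25270946]), 'tcp_rot': array([ 2.48950181e+00,  1.91616699e+00, -1.03246726e-04]), 'force': array([ 0.05368338, -0.04273023, -0.24356783]), 'moment': array([-0.03621038, -0.0452958 ,  0.01991112]), 'finger_gap': 0.08801605246416047}
```

View pics/top1.png

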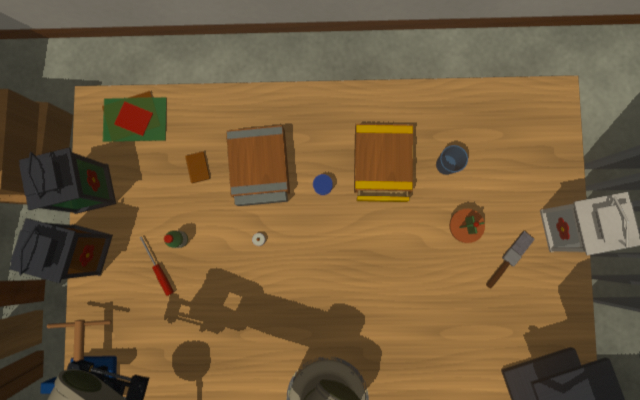

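View pics/scene1.png

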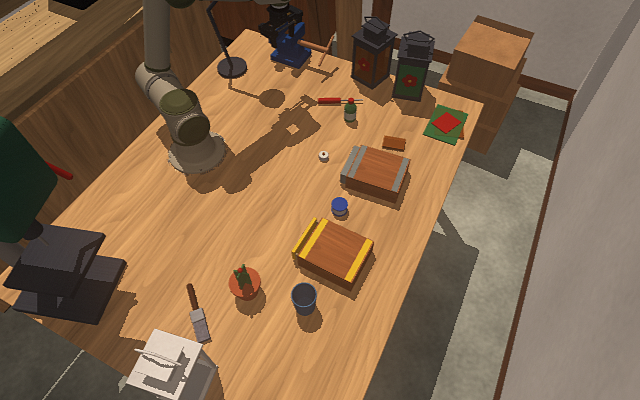

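The pictures show the yellow-fronted unit at about (385,160) in top, nearly square to the axes, with the grey unit at (258,165), the tealight at (259,239) and the spool at (323,184). Next I'll measure the cabinet's yaw and the front face.

Run:
```python
from h import *
p=robot.camera("top");im=p["pixels"]
hsv=cv2.cvtColor(im,cv2.COLOR_RGB2HSV)
m=cv2.inRange(hsv,(20,190,90),(32,255,255)); m[:, :340]=0; m[:,430:]=0
n,l,st,ce=cv2.connectedComponentsWithStats(m)
for i in range(1,n):
    if st[i,4]<30: continue
    q=np.argwhere(l==i)[:,::-1].astype(np.float32)
    b=cv2.boxPoints(cv2.minAreaRect(q))
    # allow for half-pixel borders
    print(st[i],[np.round(ray(p,x,0.07 if st[i,1]<187 else .063)[:2],4) for x in b])
# tealight top ring
m=cv2.inRange(hsv,(0,0,150),(180,70,255)); m[:220]=0;m[260:]=0;m[:,:240]=0;m[:,280:]=0
q=np.argwhere(m)[:,::-1]; c=(q.min(0)+q.max(0))/2;print(len(q),q.min(0),q.max(0),ray(p,c,.018))
print(-cv2.Rodrigues(np.array(p["rvec"],float))[0].T@np.array(p["tvec"],float).ravel())
cv2.imwrite("pics/crop.png",cv2.resize(im[110:260,220:430,::-1],None,fx=3.8,fy=3.8,interpolation=cv2.INTER_CUBIC))
```

```text
[356 125  57   9 439] [array([ 0.7889, -0.0966]), array([ 0.8123, -0.0975]), array([ 0.8056, -0.2641]), array([ 0.7823, -0.2629])]
[355 181  58   9 470] [array([ 0.6416, -0.0912]), array([ 0.6388, -0.2586]), array([ 0.6151, -0.2579]), array([ 0.6178, -0.0907])]
[357 196  53   6 301] [array([ 0.5978, -0.0965]), array([ 0.5953, -0.2496]), array([ 0.5805, -0.2491]), array([ 0.5829, -0.0962])]
96 [252 234] [263 245] [0.47434473 0.2063062  0.018     ]
[ 0.44893275 -0.03387453  1.44441728]
```

View pics/crop.png

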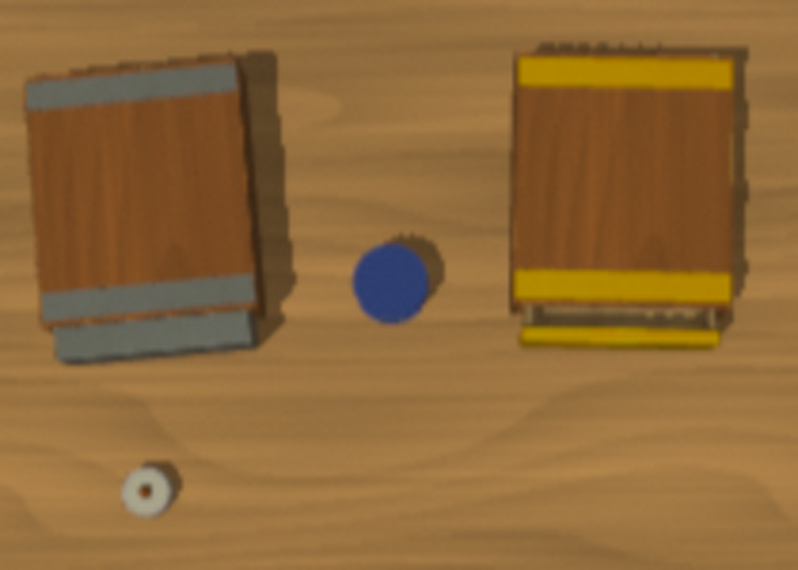

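Measurements put the yellow face centre at about (0.589, -0.173), with unit yaw about -1.5°. The tealight is at (0.474, 0.204). I'll move in front of the face with the fingers closed.

```bash
python3 -m pendant '[[1,-1.7,0,0,0,6.7],[2,-3.4,0,0,0,6.7],[2,-3.4,0,0,0,0],[2,-3.4,0,0,0,0],[2,-3.4,0,0,0,0],[2,-3.4,0,0,0,0],[2,-3.4,0,0,0,0],[2,-3.4,0,0,0,0]]' 0
python3 -m pendant '[[2,-3.4,0,0,0,0],[2,-3.4,0,0,0,0],[2,-3.4,0,0,0,0],[2,-3.4,0,0,0,0],[2,-3.4,0,0,0,0],[2,-3.4,0,0,0,0],[2,-3.4,0,0,0,0],[2,-3.4,0,0,0,0]]'
python3 -m pendant '[[2,-3.4,-1,0,0,0],[2,-3.4,-2,0,0,0],[2,-3.4,-2,0,0,0],[1,-1.7,-2,0,0,0],[0,0,-3,0,0,0],[0,0,-2,0,0,0],[0,0,0,0,0,0]]'
```

```text
t: 1.72
tcp_pos: [0.2842, 0.2519, 0.2529]
tcp_rot: [2.252, 2.19, 0.001]
force: [0.2, 0.3, -0.3]
finger_gap: 0.0371
t: 2.38
tcp_pos: [0.4444, -0.0205, 0.2529]
tcp_rot: [2.253, 2.189, 0.0]
force: [0.2, 0.3, 0.1]
finger_gap: 0.0001
t: 2.97
tcp_pos: [0.5098, -0.133, 0.1312]
tcp_rot: [-2.249, -2.184, 0.004]
force: [-0.1, -0.1, -0.5]
finger_gap: 0.0005
```

```bash
python3 -m pendant '[[0.5,-2,-2,0,0,0],[1,-2,-2,0,0,0],[1,0,-2,0,0,0],[1,0,-0.9,0,0,0],[0.5,0,0,0,0,0],[0,0,0,0,0,0]]'
python3 - <<'E'
from h import *
p=robot.camera("scene");save(p,"s2.png")
im=p["pixels"][200:310,260:400,::-1];cv2.imwrite("pics/s2c.png",cv2.resize(im,None,fx=5,fy=5,interpolation=cv2.INTER_CUBIC))
E
```

```text
t: 3.47
tcp_pos: [0.5526, -0.1736, 0.0672]
tcp_rot: [2.251, 2.189, 0.001]
force: [-0.4, -0.4, 0.1]
finger_gap: 0.0001
```

View pics/s2c.png

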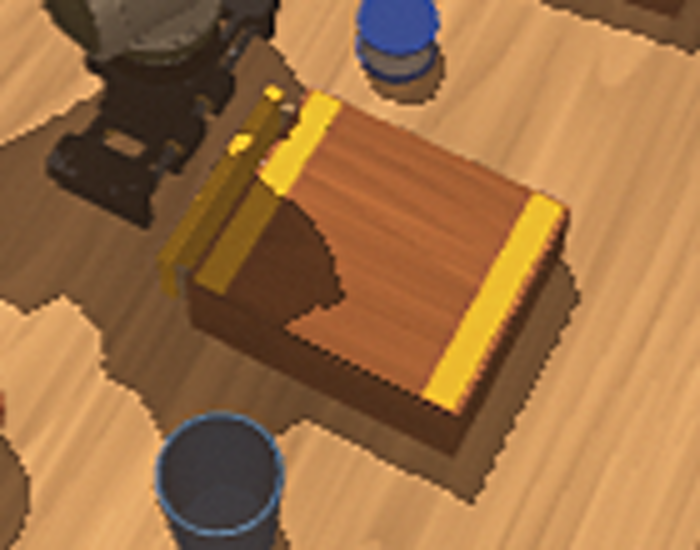

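The gripper is just in front of the yellow face and clear of it. Next I'll lower slightly and creep in.

```bash
python3 -m pendant '[[0,0,-0.7,0,0,0],[0.5,0,0,0,0,0],[0.5,0,0,0,0,0],[0.2,0,0,0,0,0],[0.2,0,0,0,0,0],[0,0,0,0,0,0]]'
python3 -m pendant '[[0.2,0,0,0,0,0],[0.2,0,0,0,0,0],[0,0,0,0,0,0]]'
python3 -m pendant '[[0.2,0,0,0,0,0],[0.2,0,0,0,0,0],[0,0,0,0,0,0]]'
```

```text
t: 4.02
tcp_pos: [0.5659, -0.1735, 0.0592]
tcp_rot: [2.252, 2.19, 0.0]
force: [0.6, 0.7, 1.2]
finger_gap: 0.0003
t: 4.27
tcp_pos: [0.5698, -0.1736, 0.0591]
tcp_rot: [2.253, 2.19, 0.0]
force: [-1.3, -0.8, -0.1]
finger_gap: 0.0003
t: 4.52
tcp_pos: [0.5737, -0.1735, 0.0591]
tcp_rot: [-2.253, -2.19, 0.0]
force: [0.4, -0.0, 0.2]
finger_gap: 0.0004
```

```bash
for i in 1; do python3 -m pendant '[[0.15,0,0,0,0,0],[0.15,0,0,0,0,0],[0,0,0,0,0,0]]'; python3 -m pendant '[[0.15,0,0,0,0,0],[0.15,0,0,0,0,0],[0,0,0,0,0,0]]'; done | grep -E "pos|force"
```

```text
tcp_pos: [0.5764, -0.1736, 0.059]
force: [-2.9, -1.2, 1.7]
tcp_pos: [0.5797, -0.1737, 0.059]
force: [-4.5, -2.9, 1.4]
```

```bash
python3 -m pendant '[[0.1,0,0,0,0,0],[0,0,0,0,0,0]]'|grep -E "pos|force";python3 -m pendant '[[0,0,0,0,0,0]]'|grep -E "force"
```

```text
tcp_pos: [0.5806, -0.1737, 0.059]
force: [-3.1, -1.6, 1.4]
force: [-3.5, -2.5, 0.7]
```

```bash
python3 -m pendant '[[0.1,0,0,0,0,0],[0,0,0,0,0,0]]'|grep -E "pos|force";python3 -m pendant '[[0,0,0,0,0,0]]'|grep -E "force"
```

```text
tcp_pos: [0.5816, -0.1736, 0.059]
force: [-4.4, -2.1, 0.6]
force: [-3.3, -2.6, 0.1]
```

```bash
python3 -m pendant '[[0.1,-0.02,0,0,0,0],[0,0,0,0,0,0]]'|grep -E "pos|force";python3 -m pendant '[[0,0,0,0,0,0]]'|grep -E "force"
```

```text
tcp_pos: [0.5826, -0.1736, 0.059]
force: [-3.3, -2.0, -0.1]
force: [-3.8, -1.5, 0.7]
```

```bash
python3 -m pendant '[[0.1,0,0,0,0,0],[0,0,0,0,0,0]]'|grep -E "pos|force";python3 -m pendant '[[0,0,0,0,0,0]]'|grep -E "force"
```

```text
tcp_pos: [0.5836, -0.1736, 0.059]
force: [-3.6, -1.6, 0.5]
force: [-3.6, -1.4, -0.0]
```

```bash
python3 -m pendant '[[0.1,0,0,0,0,0],[0,0,0,0,0,0]]'|grep -E "pos|force";python3 -m pendant '[[0,0,0,0,0,0]]'|grep -E "force"
```

```text
tcp_pos: [0.5846, -0.1737, 0.059]
force: [-4.1, -0.6, -0.6]
force: [-3.3, -1.8, -0.2]
```

```bash
python3 -m pendant '[[0.1,0,0,0,0,0],[0,0,0,0,0,0],[0,0,0,0,0,0]]'|grep -E "pos|force"
```

```text
tcp_pos: [0.5856, -0.1737, 0.059]
force: [-3.5, -2.5, -0.4]
```

```bash
python3 -m pendant '[[0.1,-0.01,0,0,0,0],[0,0,0,0,0,0],[0,0,0,0,0,0]]'|grep -E "pos|force"
```

```text
tcp_pos: [0.5866, -0.1738, 0.059]
force: [-3.9, -1.2, -0.6]
```

```bash
python3 -m pendant '[[0.1,-0.01,0,0,0,0],[0,0,0,0,0,0],[0,0,0,0,0,0]]'|grep -E "pos|force"
```

```text
tcp_pos: [0.5876, -0.1738, 0.059]
force: [-3.8, -0.0, 0.3]
```

```bash
python3 -m pendant '[[0.1,-0.01,0,0,0,0],[0,0,0,0,0,0],[0,0,0,0,0,0]]'|grep -E "pos|force"
```

```text
tcp_pos: [0.5886, -0.1739, 0.059]
force: [-4.3, 1.3, -0.7]
```

```bash
python3 -m pendant '[[0.1,0,0,0,0,0],[0,0,0,0,0,0],[0,0,0,0,0,0]]'|grep -E "pos|force"
```

```text
tcp_pos: [0.5896, -0.1739, 0.059]
force: [-3.3, 1.1, 0.6]
```

```bash
python3 -m pendant '[[0.1,0,0,0,0,0],[0,0,0,0,0,0],[0,0,0,0,0,0]]'|grep -E "pos|force"
```

```text
tcp_pos: [0.5905, -0.1739, 0.059]
force: [-4.3, 2.0, -0.4]
```

```bash
python3 -m pendant '[[0.1,0,0,0,0,0],[0,0,0,0,0,0],[0,0,0,0,0,0]]'|grep -E "pos|force"
```

```text
tcp_pos: [0.591, -0.1739, 0.059]
force: [-7.4, 2.1, 2.8]
```

```bash
python3 -m pendant '[[0.05,0,0,0,0,0],[0,0,0,0,0,0],[0,0,0,0,0,0]]'|grep -E "pos|force"
```

```text
tcp_pos: [0.5912, -0.174, 0.059]
force: [-10.1, 1.8, 2.9]
```

```bash
python3 -m pendant '[[-0.5,0,0,0,0,0],[-1,0,0,0,0,0],[-2,0,0,0,0,0],[-3,0,0,0,0,0],[-3,0,0,0,0,0],[-3,0,0,0,0,0],[-3,0,1,0,0,0],[0,0,2,0,0,0]]'|grep -E "pos|force|t:"
python3 -m pendant '[[0,2,2,0,0,0],[0,3,2,0,0,0],[0,4,0,0,0,0],[0,4,0,0,0,0],[0,4,0,0,0,0],[0,4,0,0,0,0],[0,4,0,0,0,0],[0,4,0,0,0,0]]' 7|grep -E "pos|force|t:"
python3 - <<'E'
from h import *
p=robot.camera("top");save(p,"t3.png")
find(p,"drawer_in");find(p,"drawer_front")
E
```

```text
t: 8.93
tcp_pos: [0.4326, -0.1729, 0.0876]
tcp_rot: [-2.25, -2.184, 0.002]
force: [1.1, -0.1, 0.7]
t: 9.6
tcp_pos: [0.4376, 0.1179, 0.1298]
tcp_rot: [2.251, 2.188, 0.005]
force: [1.0, 0.0, 0.9]
drawer_in [ 0.5554 -0.1789  0.0155] 0.61
drawer_front [ 0.5523 -0.1718  0.0148] 0.95
```

View pics/t3.png

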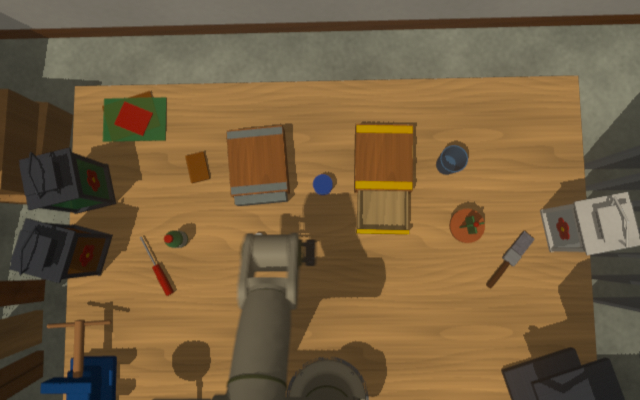

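The drawer is open, with its front at (383,231) and its interior clear. Next I'll refine the tealight position from the scene view.

Run:
```python
from h import *
p=robot.camera("scene");im=p["pixels"]
hsv=cv2.cvtColor(im,cv2.COLOR_RGB2HSV)
m=cv2.inRange(hsv,(0,0,130),(180,80,255)); m[:145]=0;m[170:]=0;m[:,:312]=0;m[:,336:]=0
q=np.argwhere(m)[:,::-1];print(len(q))
if len(q): c=(q.min(0)+q.max(0))/2;print(q.min(0),q.max(0),ray(p,c,.014))
find(p,"tealight")
```

```text
48
[319 151] [328 157] [0.47336271 0.20862212 0.014     ]
tealight [0.4779 0.1926 0.0196] 0.57
```

```bash
python3 -m pendant '[[1.2,2.5,0,0,0,0],[1.2,3,0,0,0,0],[0.8,2.2,0,0,0,0],[0.4,0.8,-1,0,0,0],[0,0,-2,0,0,0],[0,0,-2,0,0,0],[0,0,0,0,0,0]]' 8.8
python3 - <<'E'
from h import *
p=robot.camera("scene")
im=p["pixels"][100:210,260:400,::-1];cv2.imwrite("pics/s4.png",cv2.resize(im,None,fx=5,fy=5,interpolation=cv2.INTER_CUBIC))
E
```

```text
t: 10.43
tcp_pos: [0.4722, 0.1991, 0.0762]
tcp_rot: [-2.254, -2.185, 0.006]
force: [-0.1, 0.2, -0.9]
finger_gap: 0.0877
```

View pics/s4.png

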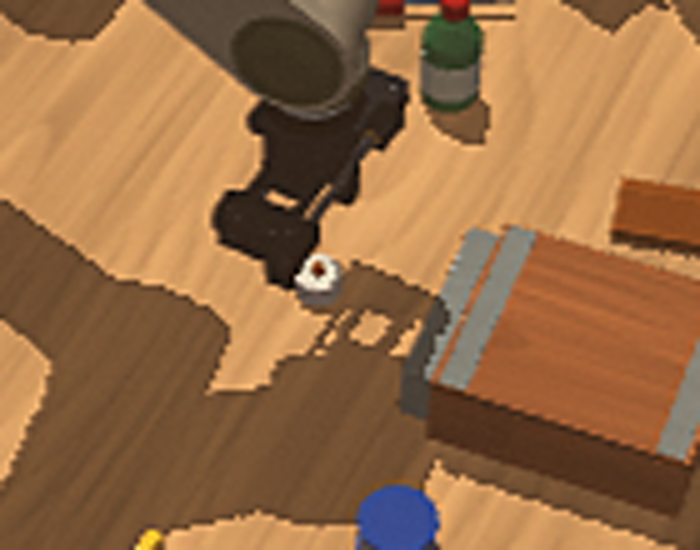

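The open jaws straddle the tealight's line at crop (318,270). I'll descend with a small y correction and close.

```bash
python3 -m pendant '[[0.1,0.6,0,0,0,0],[0,0,-2,0,0,0],[0,0,-2,0,0,0],[0,0,-1,0,0,0],[0,0,-0.6,0,0,0],[0,0,0,0,0,0],[0,0,0,0,0,0]]'
python3 -m pendant '[[0,0,0,0,0,0],[0,0,0,0,0,0],[0,0,0,0,0,0],[0,0,0,0,0,0],[0,0,0,0,0,0],[0,0,0,0,0,0],[0,0,0,0,0,0],[0,0,0,0,0,0]]' 3.4
```

```text
t: 11.07
tcp_pos: [0.4746, 0.207, 0.0239]
tcp_rot: [2.253, 2.189, 0.002]
force: [0.1, 0.3, -0.4]
finger_gap: 0.0876
t: 11.73
tcp_pos: [0.474, 0.207, 0.0231]
tcp_rot: [2.253, 2.19, -0.0]
force: [-0.3, -0.2, 0.9]
finger_gap: 0.039
```

```bash
python3 -m pendant '[[0,0,1,0,0,0],[0,0,2,0,0,0],[0,0,3,0,0,0],[0,0,3,0,0,0],[0,-1,1,0,0,0],[0,-2,0,0,0,0],[0.5,-3,0,0,0,0],[0.8,-3,0,0,0,0]]'
python3 -m pendant '[[0.8,-3,0,0,0,0],[0.8,-3,0,0,0,0],[0.8,-3,0,0,0,0],[0.8,-3,0,0,0,0],[0.8,-3,0,0,0,0],[0.8,-3,0,0,0,0],[0.8,-3,0,0,0,0],[0.8,-3,0,0,0,0]]'
python3 -m pendant '[[0.4,-3,0,0,0,0],[0,-2,0,0,0,0],[0,0,0,0,0,0],[0,0,0,0,0,0]]'
python3 - <<'E'
from h import *
p=robot.camera("scene")
im=p["pixels"][170:290,240:400,::-1];cv2.imwrite("pics/s5.png",cv2.resize(im,None,fx=5,fy=5,interpolation=cv2.INTER_CUBIC))
E
```

```text
t: 12.4
tcp_pos: [0.4863, 0.1159, 0.1232]
tcp_rot: [-2.251, -2.191, 0.0]
force: [0.2, -0.0, -1.3]
finger_gap: 0.0387
t: 13.07
tcp_pos: [0.5507, -0.125, 0.1228]
tcp_rot: [-2.253, -2.189, 0.001]
force: [-0.2, 0.7, -0.5]
finger_gap: 0.0394
t: 13.4
tcp_pos: [0.5544, -0.1737, 0.1226]
tcp_rot: [-2.254, -2.187, 0.0]
force: [-0.3, -0.2, -0.4]
finger_gap: 0.0392
```

View pics/s5.png

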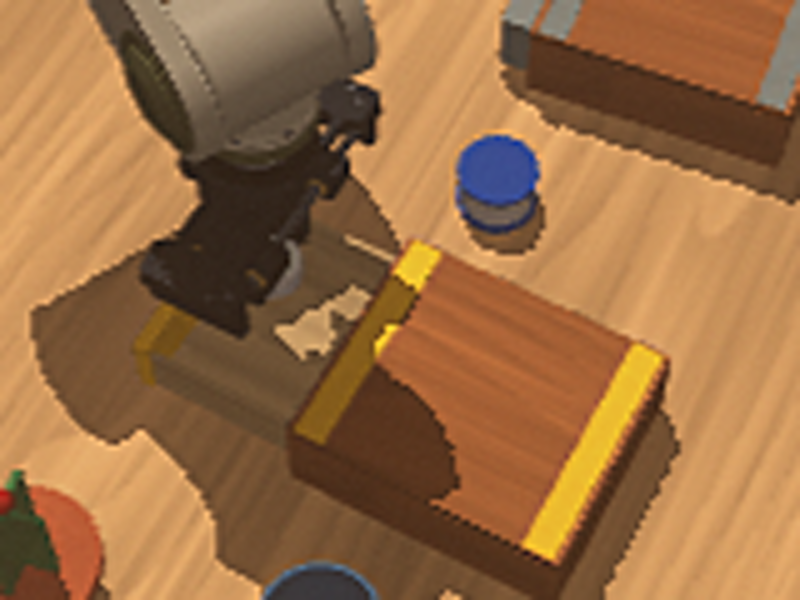

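The tealight is held and hangs over the open drawer at crop (285,268). Lowering it.

```bash
python3 -m pendant '[[0,0,-1.5,0,0,0],[0,0,-2,0,0,0],[0,0,-2,0,0,0],[0,0,-1.5,0,0,0],[0,0,-0.7,0,0,0],[0,0,-0.3,0,0,0],[0,0,0,0,0,0],[0,0,0,0,0,0]]'
```

```text
t: 14.12
tcp_pos: [0.5554, -0.1728, 0.0439]
tcp_rot: [2.251, 2.19, 0.001]
force: [-0.3, 0.3, -0.6]
finger_gap: 0.039
```

```bash
python3 -m pendant '[[0,0,-0.15,0,0,0],[0,0,-0.1,0,0,0],[0,0,0,0,0,0],[0,0,0,0,0,0]]'
```

```text
t: 14.45
tcp_pos: [0.5551, -0.1731, 0.0408]
tcp_rot: [2.253, 2.189, 0.0]
force: [-0.8, -0.6, -0.0]
finger_gap: 0.0391
```

```bash
python3 -m pendant '[[0,0,-0.1,0,0,0],[0,0,0,0,0,0],[0,0,0,0,0,0]]'; python3 -m pendant '[[0,0,-0.05,0,0,0],[0,0,0,0,0,0],[0,0,0,0,0,0]]'
```

```text
t: 14.7
tcp_pos: [0.555, -0.173, 0.0395]
tcp_rot: [-2.253, -2.19, 0.0]
force: [-0.7, 1.1, -0.6]
finger_gap: 0.039
t: 14.95
tcp_pos: [0.5551, -0.1731, 0.0391]
tcp_rot: [2.253, 2.19, 0.0]
force: [-0.2, -0.0, 0.3]
finger_gap: 0.0392
```

```bash
python3 -m pendant '[[0,0,0,0,0,0],[0,0,0,0,0,0],[0,0,0,0,0,0],[0,0,0,0,0,0],[0,0,0,0,0,0]]' 6; python3 -m pendant '[[0,0,0.5,0,0,0],[0,0,1,0,0,0],[0,0,2,0,0,0],[0,0,3,0,0,0],[0,0,3,0,0,0],[-2,0,0,0,0,0],[-4,0,0,0,0,0],[-4,0,0,0,0,0]]'; python3 -m pendant '[[-4,0,0,0,0,0],[-4,0,0,0,0,0],[-2,0,0,0,0,0],[0,0,0,0,0,0]]' 0
python3 - <<'E'
from h import *
p=robot.camera("scene");find(p,"tealight")
im=p["pixels"][170:290,240:400,::-1];cv2.imwrite("pics/s6.png",cv2.resize(im,None,fx=5,fy=5,interpolation=cv2.INTER_CUBIC))
p=robot.camera("top");find(p,"tealight");find(p,"drawer_front")
E
```

```text
t: 15.37
tcp_pos: [0.555, -0.173, 0.0391]
tcp_rot: [2.253, 2.19, 0.0]
force: [0.4, -0.8, 0.6]
finger_gap: 0.0602
t: 16.03
tcp_pos: [0.4542, -0.1728, 0.135]
tcp_rot: [2.25, 2.19, 0.001]
force: [-0.5, -1.2, -0.2]
finger_gap: 0.0598
t: 16.37
tcp_pos: [0.3524, -0.1726, 0.1348]
tcp_rot: [-2.255, -2.187, 0.001]
force: [0.2, -0.2, -1.1]
finger_gap: 0.0356
tealight [ 0.5557 -0.172   0.0377] 0.51
drawer_front [ 0.5511 -0.1725  0.0154] 0.74
```

View pics/s6.png

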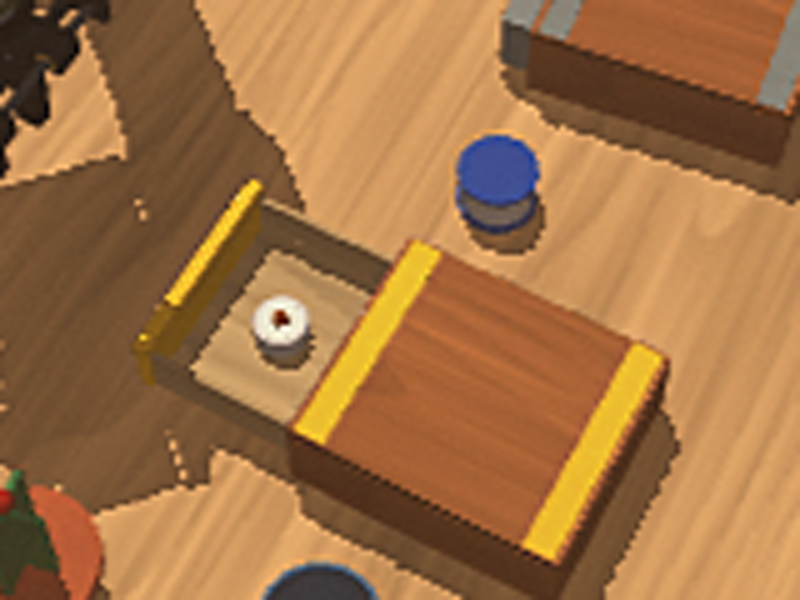

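The tealight stands upright in the middle of the drawer at crop (282,325). Now to push the drawer home.

```bash
python3 -m pendant '[[3,0.2,-1,0,0,0],[3,0,-2,0,0,0],[2,0,-2,0,0,0],[0.5,0,-2,0,0,0],[0,0,-0.6,0,0,0],[0,0,0,0,0,0],[0,0,0,0,0,0]]'; python3 -m pendant '[[0.4,0,0,0,0,0],[0.4,0,0,0,0,0],[0.4,0,0,0,0,0],[0.3,0,0,0,0,0],[0.3,0,0,0,0,0],[0.3,0,0,0,0,0]]'
```

```text
t: 17.2
tcp_pos: [0.44, -0.1709, 0.0584]
tcp_rot: [-2.252, -2.19, 0.0]
force: [0.6, -0.1, -0.3]
finger_gap: 0.0002
t: 17.7
tcp_pos: [0.4614, -0.1711, 0.0582]
tcp_rot: [2.253, 2.189, 0.0]
force: [0.1, 0.1, -0.1]
finger_gap: 0.0004
```

```bash
python3 -m pendant '[[0.3,0,0,0,0,0],[0.3,0,0,0,0,0],[0.2,0,0,0,0,0],[0.2,0,0,0,0,0],[0.2,0,0,0,0,0],[0.2,0,0,0,0,0],[0.3,0,0,0,0,0],[0.3,0,0,0,0,0]]'; python3 -m pendant '[[0.3,0,0,0,0,0],[0.3,-0.01,0,0,0,0],[0.3,-0.01,0,0,0,0],[0.3,-0.01,0,0,0,0],[0.3,-0.01,0,0,0,0],[0.3,-0.01,0,0,0,0],[0.3,-0.01,0,0,0,0],[0.3,-0.01,0,0,0,0]]'
```

```text
t: 18.37
tcp_pos: [0.4809, -0.1712, 0.058]
tcp_rot: [-2.252, -2.189, 0.001]
force: [-3.9, -2.9, 1.2]
finger_gap: 0.0005
t: 19.03
tcp_pos: [0.5053, -0.1718, 0.058]
tcp_rot: [-2.253, -2.19, 0.0]
force: [-4.0, -2.5, -0.2]
finger_gap: 0.0002
```

```bash
python3 -m pendant '[[0.3,-0.01,0,0,0,0],[0.3,-0.01,0,0,0,0],[0.3,-0.01,0,0,0,0],[0.3,-0.01,0,0,0,0],[0.3,-0.01,0,0,0,0],[0.3,-0.01,0,0,0,0],[0.3,-0.01,0,0,0,0],[0.3,-0.01,0,0,0,0]]'; python3 -m pendant '[[0.3,-0.01,0,0,0,0],[0.3,-0.01,0,0,0,0],[0.3,-0.01,0,0,0,0],[0.3,-0.01,0,0,0,0],[0.3,-0.01,0,0,0,0],[0.3,-0.01,0,0,0,0],[0.3,-0.01,0,0,0,0],[0.3,-0.01,0,0,0,0]]'
```

```text
t: 19.7
tcp_pos: [0.5292, -0.1725, 0.058]
tcp_rot: [-2.253, -2.19, 0.0]
force: [-4.8, -3.3, 0.2]
finger_gap: 0.0004
t: 20.37
tcp_pos: [0.5532, -0.1734, 0.058]
tcp_rot: [-2.253, -2.189, 0.0]
force: [-4.5, -2.0, 0.9]
finger_gap: 0.0001
```

```bash
python3 -m pendant '[[0.3,-0.01,0,0,0,0],[0.3,-0.01,0,0,0,0],[0.3,-0.01,0,0,0,0],[0.3,-0.01,0,0,0,0],[0.3,-0.01,0,0,0,0],[0.3,-0.01,0,0,0,0],[0.2,-0.01,0,0,0,0],[0.2,-0.01,0,0,0,0]]'; python3 -m pendant '[[0.15,-0.01,0,0,0,0],[0.15,-0.01,0,0,0,0],[0.15,-0.01,0,0,0,0],[0.1,-0.01,0,0,0,0],[0.1,0,0,0,0,0],[0,0,0,0,0,0],[0,0,0,0,0,0]]'
```

```text
t: 21.03
tcp_pos: [0.5752, -0.1741, 0.058]
tcp_rot: [-2.253, -2.189, 0.0]
force: [-4.4, -2.9, 1.2]
finger_gap: 0.0004
t: 21.62
tcp_pos: [0.5816, -0.1744, 0.058]
tcp_rot: [-2.253, -2.19, -0.0]
force: [-2.3, -1.1, 0.2]
finger_gap: 0.0001
```

```bash
python3 -m pendant '[[0.15,-0.01,0,0,0,0],[0.15,-0.01,0,0,0,0],[0.15,0,0,0,0,0],[0.1,0,0,0,0,0],[0.1,0,0,0,0,0],[0.1,0,0,0,0,0],[0,0,0,0,0,0],[0,0,0,0,0,0]]'
```

```text
t: 22.28
tcp_pos: [0.5891, -0.1747, 0.058]
tcp_rot: [2.253, 2.19, 0.0]
force: [-2.6, -0.4, 0.1]
finger_gap: 0.0006
```

```bash
python3 -m pendant '[[0.1,0,0,0,0,0],[0.05,0,0,0,0,0],[0,0,0,0,0,0],[0,0,0,0,0,0]]'
```

```text
t: 22.62
tcp_pos: [0.5905, -0.1747, 0.058]
tcp_rot: [-2.253, -2.19, 0.0]
force: [-4.9, -1.0, 0.7]
finger_gap: 0.0004
```

```bash
python3 -m pendant '[[0.06,0,0,0,0,0],[0,0,0,0,0,0],[0,0,0,0,0,0]]'
```

```text
t: 22.87
tcp_pos: [0.5908, -0.1747, 0.058]
tcp_rot: [-2.252, -2.189, 0.001]
force: [-7.0, -1.4, 0.5]
finger_gap: 0.0003
```

```bash
python3 -m pendant '[[0.06,0,0,0,0,0],[0,0,0,0,0,0],[0,0,0,0,0,0]]'
```

```text
t: 23.12
tcp_pos: [0.591, -0.1747, 0.058]
tcp_rot: [-2.252, -2.188, 0.002]
force: [-8.6, -1.0, 2.8]
finger_gap: 0.0004
```

```bash
python3 -m pendant '[[0.05,0,0,0,0,0],[0,0,0,0,0,0],[0,0,0,0,0,0]]'
```

```text
t: 23.37
tcp_pos: [0.5912, -0.1747, 0.058]
tcp_rot: [-2.251, -2.188, 0.003]
force: [-10.7, -1.4, 4.6]
finger_gap: 0.0005
```

```bash
python3 -m pendant '[[-0.3,0,0,0,0,0],[-0.3,0,0,0,0,0],[-0.3,0,0,0,0,0],[-0.3,0,0,0,0,0],[-0.3,0,0,0,0,0],[-0.5,0,0,0,0,0],[-1,0,0,0,0,0],[-2,0,0,0,0,0]]'; python3 -m pendant '[[-3,0,0,0,0,0],[-3,0,0,0,0,0],[-4,0,2,0,0,0],[-4,0,4,0,0,0],[0,0,4,0,0,0],[0,0,2,0,0,0],[0,0,0,0,0,0],[0,0,0,0,0,0]]';python3 -m pendant '[[0,0,0,0,0,0],[0,0,0,0,0,0],[0,0,0,0,0,0],[0,0,0,0,0,0],[0,0,0,0,0,0],[0,0,0,0,0,0],[0,0,0,0,0,0],[0,0,0,0,0,0]]'
python3 - <<'E'
from h import *
p=robot.camera("scene");a=p["pixels"][100:320,200:440,::-1];find(p,"drawer_front")
p=robot.camera("top");b=p["pixels"][60:280,140:500,::-1]
hsv=cv2.cvtColor(p["pixels"],cv2.COLOR_RGB2HSV)
m=cv2.inRange(hsv,(20,190,60),(32,255,255)); m[:, :340]=0; m[:,430:]=0
print([list(x) for x in cv2.connectedComponentsWithStats(m)[2] if x[4]>30])
for n in("drawer_front","spool","flux","cactus","jar","tealight"):find(p,n,1)
cv2.imwrite("pics/s7.png",cv2.resize(np.hstack([a,b]),None,fx=1.33,fy=1.33))
E
```

```text
t: 24.03
tcp_pos: [0.5431, -0.1751, 0.0585]
tcp_rot: [2.25, 2.188, 0.002]
force: [-0.1, -0.5, 0.2]
finger_gap: 0.0004
t: 24.7
tcp_pos: [0.4159, -0.1752, 0.167]
tcp_rot: [2.25, 2.187, 0.001]
force: [0.6, -0.7, -1.1]
finger_gap: 0.0005
t: 25.37
tcp_pos: [0.4155, -0.1747, 0.1661]
tcp_rot: [-2.253, -2.19, 0.0]
force: [0.4, 0.5, -0.2]
finger_gap: 0.0001
drawer_front [ 0.5932 -0.1841  0.059 ] 0.81
[[np.int32(0), np.int32(0), np.int32(640), np.int32(400), np.int32(254789)], [np.int32(356), np.int32(125), np.int32(57), np.int32(9), np.int32(439)], [np.int32(355), np.int32(181), np.int32(58), np.int32(9), np.int32(472)], [np.int32(357), np.int32(195), np.int32(53), np.int32(7), np.int32(300)]]
drawer_front [ 0.5983 -0.1702  0.0325] 0.61
spool [0.6395 0.0075 0.0368] 0.71
flux [0.48   0.4362 0.0729] 0.82
cactus [ 0.5103 -0.4066  0.0778] 0.57
jar [ 0.709  -0.3856  0.0488] 0.91
```

View pics/s7.png

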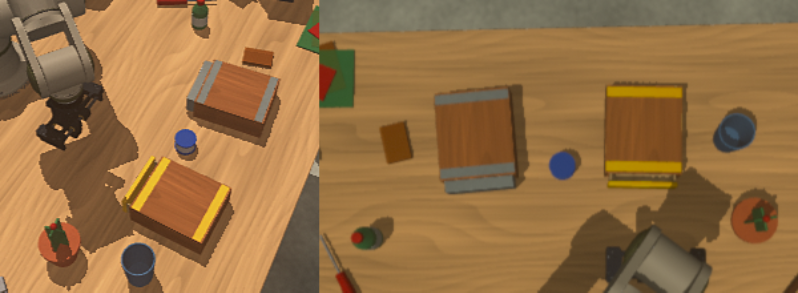

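The drawer is shut and still latched after about 1.5 s, with its front at the same pixels as at the start (row about 195, columns 357–410). The bystanders haven't moved. Handing in.

```bash
python3 -c "from cell import robot; print(robot.hand_in())"
```

```text
the job is handed in; nothing more can be done
None
```

The tealight is in the yellow-fronted drawer, which is latched shut. I handed the job in about 25 s into the 72 s allowed.

- **Opening:** I pressed the front in by feel until it met the end stop, peaking at about 10 N. I then let it back, and the drawer sprang fully open.
- **Placing:** I gripped the tealight, lowered it onto the drawer floor and let go. The picture then showed it upright in the middle of the drawer.
- **Closing:** I pushed the drawer home and pressed to the same end stop, reading about 11 N, then backed away.

**Last checks:**
- About 1.5 s after I let go, the drawer front was within a pixel of where it started, with nothing touching it.
- The spool, flux bottle, cactus and jar were within about 3 mm of where they were first seen. I checked the rest only by eye in the pictures, where nothing looked disturbed.
- The arm ended clear of everything.

**Disagreements and limits:**
- The trained network placed the drawer front up to about 1 cm from where I measured it, and the tealight up to about 15 mm off. I used my own pixel measurements instead.
- The force readings carried about 1 N of noise and a small sideways load while pressing.
- With the drawer shut, the tealight can't be seen, so I couldn't check that it was still upright after closing.

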